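# Re-aim the tape picker and hold its release latch

### The job

The tape library's picker unit lies on the bench for service. First turn the blue knob until the red pointer it drives points at the green bar of its scale (not the white bar); only then take the blue pull tab of the spring-return latch, pull it out until its red index stands at the green bar beside it, and keep holding it there against the spring so that a colleague can lift the magazine out: your program finishes while still holding. Leave the loose things on the unit and on the bench where they are.

Things in the scene. Friction and masses are not known exactly. Their poses are not given: they have to be found in the camera images.
- picker: Fixed picker unit, sizes in mm: grey slab 280 (x) x 440 (y) x 50, its deck 50 above the bench. Origin: centre of its underside; x from front (robot side) to back, y left, z up; yaw within 0.25 rad of world. On deck: knob and pointer scale left, latch right, black cartridge magazine (50 high) middle back.
- knob_grip (a point): Grip point of the blue knob, on its vertical axis, 37 mm above the deck (87 above the bench); at x -35, y +120 in the picker's frame. Round flange, diameter 44, top 14 above the deck, carrying an upright bar grip 44 long x 14 thick from the flange to 44 above the deck. The point turns with the knob, x axis along the bar; a white stroke marks the bar's -x half.
- aim_knob (a joint): Knob angle in rad, range -3.4 to 3.4, growing clockwise seen from above; at 0 the bar lies along the picker's x. It stays where it is left (friction about 0.04 N m). Clockwise moves the pointer to the right (the picker's -y), 15 mm per rad; anticlockwise to the left.
- pointer_tip (a point): Tip of the thin red pointer, 8 above the deck, at the back left of the deck (x = +92 in the picker's frame). The pointer rides on a steel rail along the picker's y and moves only with the knob. It points backwards (+x) at the bars of the scale.
- aim_mark: Green bar of the pointer scale, where the pointer has to stand: 26 (x) x 8 (y) x 3 mm; origin under its centre, on the deck; its axes are parallel to the picker's. It is stuck on the black scale strip, left or right of the pointer's start.
- white_mark: White bar of the same size on the same strip, on the other side of the pointer's start: not the one wanted. 26 x 8 x 3 mm; origin under its centre, on the deck; its axes are parallel to the picker's.
- pull_tab: Latch slide with its blue pull tab, an upright block 14 (x) x 32 (y) mm, from 10 to 56 above the deck, on a steel plate 44 x 42 (top 10 above the deck) between rails 8 high. Origin: on the deck under the tab's centre; axes as the picker's. At home (the start) x +30, y -120 in the picker's frame. Only things lower than 12 lie within 45 of the tab's front and back faces.
- latch_index (a point): End of the thin red index finger of the latch, at the tab's centre in x and 46 to its left (+y), 12 above the deck. It moves with the tab, which slides straight to the picker's front (-x), 75 mm at most. The spring pulls it back with about 3.3 N at home plus 1.1 N per 10 mm (6 to 9 N at the green bar); let go, it returns home.
- hold_mark: Green bar beside the latch, to the left of the index, where the index has to stand: 10 (x) x 26 (y) x 3 mm; origin under its centre, on the deck; its axes are parallel to the picker's. It lies 28 to 50 mm in front of the index's home place.
- screw_tray: Small loose orange open tray 60 x 60 x 18 standing on the picker's deck near its front edge (mm). Not to be disturbed; origin: centre of its underside.
- cartridge_a: Loose black data cartridge 105 x 102 x 21 lying on the bench left of the unit (mm). Not to be disturbed; origin: centre of its underside.
- cartridge_b: Loose purple data cartridge 105 x 102 x 21 lying on the bench right of the unit (mm). Not to be disturbed; origin: centre of its underside.
- driver: Loose screwdriver, yellow handle, 190 long, 26 thick, lying on the bench right of the unit (mm). Not to be disturbed; origin: centre of its underside.
- caddy: Loose disk drive in its carrier, 165 x 108 x 28, lying on the bench left of the unit (mm). Not to be disturbed; origin: centre of its underside.
- wipes: Loose white can with a green band, diameter 68, height 120, standing on the bench at the right (mm). Not to be disturbed; origin: centre of its underside.

How it is judged (in metres and radians):
On the way, in this order (a step that is already met when the one before it is completed fails the run):
1. the pointer stands at the green bar while the latch is still home (y of pointer_tip in the frame of aim_mark between -0.004 and 0.004 m and x of pull_tab in the frame of picker above 0.024 m), for 0.3 s.
2. the latch is held with its index at the green bar, the pointer still at its own (y of pointer_tip in the frame of aim_mark between -0.004 and 0.004 m and x of latch_index in the frame of hold_mark between -0.005 and 0.005 m and contact force between the fingers and pull_tab above 1.5 N), for 0.5 s.
At the end, for the whole second after the job is handed in: The program ends with the fingers still on the pull tab (more than 1.5 N), the latch at rest with its index within 5 mm of the middle of its green bar along the pull, and the pointer tip within 4 mm of the middle of the scale's green bar; both stay so for the next second (all of step 2 and linear speed of pull_tab below 0.01 m/s); the arm keeps its last pose, push and grip.
It fails at once if the latch is pulled out (more than 10 mm) while the pointer is off the green bar (x of pull_tab in the frame of picker below 0.02 m and not (y of pointer_tip in the frame of aim_mark between -0.006 and 0.006 m)).
It fails at once if a loose thing on the unit or the bench is moved more than 20 mm (distance of any of screw_tray, cartridge_a, cartridge_b, driver, caddy, wipes from where it was at the start of the episode above 0.02 m).
It also fails if it takes over 58 s, if anything falls off the work surface, if the arm or the gripper's body presses on something with over 40 N, if the wrist force passes 120 N, or if a joint passes its speed limit or range.

### The arm

A 6-joint arm with a two-finger parallel gripper is mounted at the origin on the work surface. World frame = base frame: x ahead of the robot, y to its left, z up, the work surface at z = 0. Lengths are in m, angles in degrees, forces in N, time in s.
With the tool pointing down it reaches from about 0.4 to 0.925 m from the base axis. Payload 12.5 kg.
Tool frame: the origin (TCP) lies at the very end of the fingers, on their centre line; the grasp point (between the pads) lies 19 mm behind it (tcp_to_grasp is the distance from the TCP to the grasp point, in m); z points along the fingers, y is the line along which they close (so a half turn about z gives the same grasp; the last joint's range is limited). The gripper opens to 95 mm and grips with 3 to 60 N. Pads are 20 mm wide; open, the fingers measure 119 mm over their backs; the gripper's body (75 mm by 180 mm) begins 59 mm behind the grasp point.
Start: joints at [57.491, 28.126, 89.318, -0, 62.55, -6.05], TCP at [0.278, 0.56, 0.215] pointing down, gripper open.
Joint ranges: [-177.58, 177.58], [-47.91, 125.51], [2.72, 160], [-65.01, 245.01], [3.68, 167.84], [-153.87, 153.87]. Speed limits (degrees/s): [127.2, 127.2, 159.86, 180, 180, 180].

### API

Orientations are given as [roll, pitch, yaw] about the fixed x, y, z axes, in that order (R = Rz(yaw) Ry(pitch) Rx(roll)).
In Python, from station import * gives the robot as it stands.
- The arm moves only by the shell command python3 -m handwheel 'ROWS' [OPENING] [FORCE]. ROWS is JSON, a list of rows, each an object with "translation": the shift along the tool's x, y, z as a fraction of full scale, a list of three; "rot": the turn, a rotation vector about the tool's x, y, z as a fraction of full scale, a list of three. In form: [{"translation": [tx, ty, tz], "rot": [rx, ry, rz]}, ...]. A call has exactly 8 rows; each row is the pose to reach, as a shift and turn from the pose commanded when the call began, along the tool's axes at that moment; what a row does not reach only later rows make up. Full scale, the value 1, is 0.3 m for a shift and pi/4 rad for a turn. A row lasts 1/8 s, in which the tool goes at most 62.5 mm and 10.7 degrees, less where a joint would pass 70% of its speed; a pose out of reach is approached as far as the arm can. A call with a number of a shift or a turn outside -1 to 1 is refused whole. A call with a gripper value outside its range is refused whole. OPENING is the opening, from 0 (shut) to 1 (fully open), set as the call begins (- or left out, the last holds). The fingers move at their own pace and stop on an object; FORCE is the grip in N (left out, the last holds). Time passes only in rows, so rows that repeat a pose let the fingers close, or fill a call up. It gives the time, the measured TCP pose, the force, the opening and the grip force at its end, in the units of the state.
- sense(): the state, without advancing time (a new reading comes with each control period).
- snapshot(name): name is "scene" or "side" or "wrist"; returns (picture, depth): 480x640x3 uint8, red, green, blue; 480x640 float32, m along the optical axis (not along the pixel's ray), 0 where there is no reading.
- camera_info(name): a dict with "fov_y" (degrees; the focal length in pixels is half the picture's height over the tangent of half this angle, whatever the lens; pixels are square), "cx", "cy" (the principal point, pixels), "eye" and "rotation" of the camera in the world. Camera axes: x right, y up, looking along -z (the intrinsics and any distortion apply to the point x, -y, -z); pixel columns grow to the right and rows downward; lengths in m; the calibration is good to about 2 mm. The wrist camera is an equidistant fisheye: a pixel r from the principal point sees the ray r / f radians off the axis. A picture is of the moment at which its call begins: read the wrist's pose just before it. camera_info takes no time and is no camera call; for the wrist camera it gives the pose at the moment of the call.
- finish_job(): hands the job in; it is judged then, once.
The state is a dict: "t": time; "q": joint angles; "qvel": joint speeds; "joint_torque": joint torques, N m; "tool_pos": TCP position; "orientation": TCP orientation; "force": force on the tool from outside, world axes, zero at the start; "moment": the same for the moment, N m; "width": opening from 0.0 (shut) to 1.0 (fully open); "grip_force": force on a finger pad.
Only numpy, scipy, OpenCV 4.12 (cv2) and the standard library are available. Lean on these libraries where they do the work, as an engineer would, in place of code of your own. Each camera call takes 0.05 s, during which the arm holds its last target. There are 200 camera calls.

## Working session

There is one attempt and no reset: what is moved stays moved. The work goes in short steps, Python scripts to look and compute and a shell command to move; the robot and the scene stay as the last step left them, time stands still between calls to the robot, and variables do not carry over. Pictures are saved under pics/ and viewed, at most 10 in all, crops included, and the job is handed in when it is done.

```bash
ls; mkdir -p pics
cat > h.py <<'E'
from station import *
import numpy as np, cv2
def save(n,f):
    p,d=snapshot(n); i=camera_info(n); cv2.imwrite('pics/%s.png'%f,p[:,:,::-1]); np.savez('pics/%s.npz'%f,p=p,d=d,**{k:np.array(v) for k,v in i.items() if k in('fov_y','cx','cy','eye','rotation')}); return i
def load(f): return np.load('pics/%s.npz'%f)
def ray(z,u,v,fish=False):
    f=240/np.tan(np.radians(float(z['fov_y'])/2)); a=(u-float(z['cx']))/f; b=(v-float(z['cy']))/f
    if fish:
        r=np.hypot(a,b); s=np.sin(r)/max(r,1e-9); c=np.array([a*s,-b*s,-np.cos(r)])
    else: c=np.array([a,-b,-1.])
    return z['rotation'].reshape(3,3)@c
def onz(z,u,v,h,fish=False):
    r=ray(z,u,v,fish); e=z['eye']; return e+r*(h-e[2])/r[2]
E
python3 - <<'E'
from h import *
for n in('scene','side','wrist'): print(save(n,n+'0'))
print(sense())
E
```

```text
pics
{'fov_y': 51.87097606897222, 'cx': 324.3146501490597, 'cy': 232.58570443760686, 'eye': array([ 1.44003685, -0.02816574,  0.89058191]), 'rotation': array([49.04245101,  1.19990899, 92.01567406])}
{'fov_y': 52.88441171623605, 'cx': 323.6056593058355, 'cy': 243.00605412644768, 'eye': array([ 0.0852179 , -0.93448497,  0.66378706]), 'rotation': array([ 58.55183552,   0.19225364, -26.64346978])}
{'fov_y': 65.70646984690485, 'cx': 317.39718700550293, 'cy': 236.01219334179294, 'eye': array([0.21298292, 0.59398041, 0.38511609]), 'rotation': array([-1.52904177e+01,  3.37873010e-02,  6.35443156e+01])}
{'t': 0.15, 'q': array([ 5.74893678e+01,  2.81549166e+01,  8.93393381e+01, -1.31535735e-05,
        6.25495549e+01, -6.05042695e+00]), 'qvel': array([ 0.00180258, -0.04359886, -0.13283963,  0.02076288, -0.05344254,
        0.03654175]), 'joint_torque': array([ 2.77176550e-03, -6.12899923e+01, -2.58283103e+01,  6.92801666e-02,
        4.73144883e-02, -1.17416330e-04]), 'tool_pos': array([0.27838131, 0.5594068 , 0.21422669]), 'orientation': array([-1.79956433e+02, -4.60608824e-03,  1.53539799e+02]), 'force': array([-0.41367529, -0.43342171,  0.39177991]), 'moment': array([-0.00734656,  0.02474804,  0.03577708]), 'grip_force': 0.0, 'width': 1.0013732476892627}
```

Rotation is rpy in degrees; the loader needs converting.

```bash
sed -i "s/return z\['rotation'\].reshape(3,3)@c/return Rotation.from_euler('xyz',z['rotation'],degrees=True).as_matrix()@c/; s/^import numpy.*/&\nfrom scipy.spatial.transform import Rotation/" h.py
```

```text
(no output)
```

View pics/scene0.png

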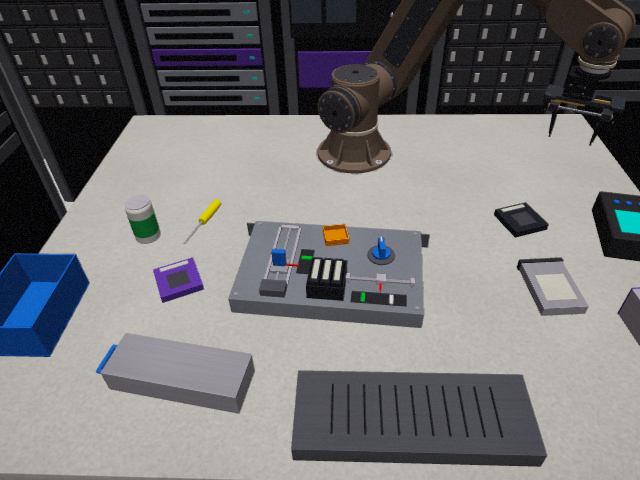

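View pics/side0.png

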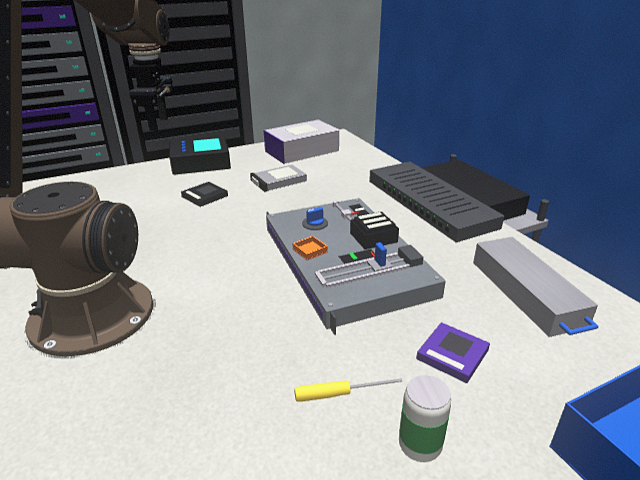

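The scene picture shows the unit at about (235–425, 222–322): knob bar (381,247), pointer (380,287), green bar (363,297), white bar (391,299), tab (279,257), hold mark (306,258). I'll enlarge it.

Run:
```python
from h import *
p=cv2.imread('pics/scene0.png')[215:327,228:432]
cv2.imwrite('pics/c1.png',cv2.resize(p,None,fx=3.9,fy=3.9,interpolation=cv2.INTER_CUBIC))
```

```text
(no output)
```

View pics/c1.png

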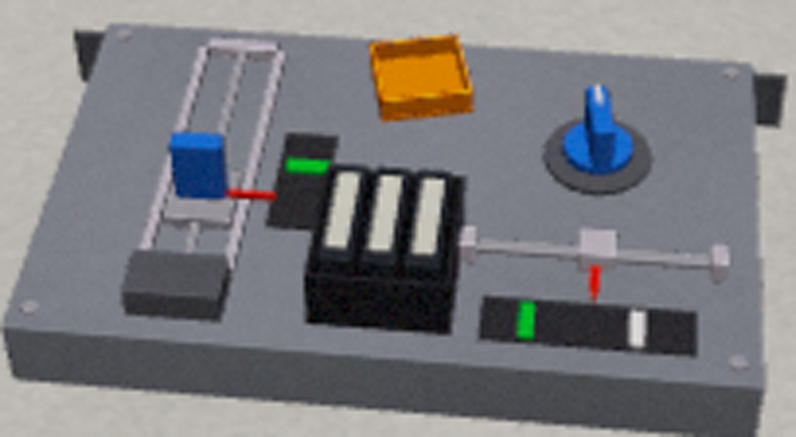

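```bash
cat > m1.py <<'E'
from h import *
from scipy.optimize import least_squares
z=load('scene0')
W=lambda x,y,h: onz(z,228+x/3.9,215+y/3.9,h)
c=np.array([W(110,27,.05),W(752,63,.05),W(765,385,.05),W(8,328,.05)])[:,:2]
m=np.array([[-.14,-.22],[-.14,.22],[.14,.22],[.14,-.22]])
T=lambda p,q:(np.array([[np.cos(p[2]),-np.sin(p[2])],[np.sin(p[2]),np.cos(p[2])]])@np.atleast_2d(q).T).T+p[:2]
s=least_squares(lambda p:(T(p,m)-c).ravel(),[.7,0,0]); p=s.x
print('pose',p,np.degrees(p[2]),'res',s.fun.round(4))
inv=lambda w:T([0,0,-p[2]],w[:2]-p[:2])[0]
for n,a in dict(tip=(594,300,.058),green=(526,320,.053),white=(637,329,.053),idx=(275,196,.062),hold=(307,165,.053),flange=(598,150,.064),bar_far=(598,90,.094),bar_near=(600,120,.094)).items(): print(n,inv(W(*a)).round(4))
print('knob',T(p,[-.035,.12]),'tab',T(p,[.03,-.12]))
E
python3 m1.py
```

```text
pose [ 0.58467384 -0.05798961 -0.07907964] -4.530929516804893 res [-0.0034 -0.0024 -0.0017  0.0022  0.0026  0.0035  0.0025 -0.0033]
tip [0.0905 0.1196]
green [0.1051 0.0813]
white [0.1059 0.1448]
idx [ 0.0273 -0.0765]
hold [-0.0108 -0.0626]
flange [-0.0296  0.1183]
bar_far [-0.052   0.1161]
bar_near [-0.0245  0.118 ]
knob [[0.55926289 0.06440027]] tab [[ 0.60510042 -0.17998451]]
```

Pointer is 38 mm left of green, so the knob must turn clockwise about 2.55 rad. Start yaw is 175.5° (q6 about -79° → 67°). I'll approach above the knob and look with the wrist camera.

```bash
cat > d.py <<'E'
from h import *
import sys
# d.py x y z yaw : shift/turn in fractions of full scale, level tool
x,y,z,yaw=map(float,sys.argv[1:5]); s=sense()
R=Rotation.from_euler('xyz',s['orientation'],degrees=True); G=Rotation.from_euler('xyz',[180,0,yaw],degrees=True)
print('t',s['t'],s['tool_pos'].round(4),s['orientation'].round(2),'shift',(R.inv().apply(np.array([x,y,z])-s['tool_pos'])/.3).round(4),'rot',((R.inv()*G).as_rotvec()/(np.pi/4)).round(4))
E
python3 d.py .53 .05 .30 175.5
```

```text
t 0.15 [0.2784 0.5594 0.2142] [-179.96   -0.    153.54] shift [-1.5074 -1.1466 -0.2852] rot [-9.00e-04 -3.00e-04 -4.88e-01]
```

```bash
python3 -m handwheel '[{"translation":[-0.05,-0.04,-0.03],"rot":[0,0,0]},{"translation":[-0.15,-0.11,-0.1],"rot":[0,0,0]},{"translation":[-0.27,-0.2,-0.2],"rot":[0,0,0]},{"translation":[-0.4,-0.3,-0.28],"rot":[0,0,0]},{"translation":[-0.53,-0.4,-0.28],"rot":[0,0,0]},{"translation":[-0.66,-0.5,-0.28],"rot":[0,0,0]},{"translation":[-0.76,-0.58,-0.28],"rot":[0,0,0]},{"translation":[-0.8,-0.61,-0.28],"rot":[0,0,0]}]' 0.45 30 && python3 d.py .53 .05 .30 175.5
```

```text
t: 1.15
tool_pos: [0.4123, 0.2865, 0.2993]
orientation: [180.0, 0.0, 153.4]
force: [-0.1, 0.7, -0.4]
width: 0.447
grip_force: 0.0
t 1.15 [0.4123 0.2865 0.2993] [1.7997e+02 3.0000e-02 1.5340e+02] shift [-0.7037 -0.5292 -0.0023] rot [ 0.0006  0.0008 -0.491 ]
```

```bash
python3 -m handwheel '[{"translation":[-0.1,-0.07,0],"rot":[0,0,-0.07]},{"translation":[-0.23,-0.17,0],"rot":[0,0,-0.16]},{"translation":[-0.37,-0.28,0],"rot":[0,0,-0.26]},{"translation":[-0.5,-0.38,0],"rot":[0,0,-0.36]},{"translation":[-0.61,-0.46,0],"rot":[0,0,-0.45]},{"translation":[-0.67,-0.51,0],"rot":[0,0,-0.49]},{"translation":[-0.69,-0.52,0],"rot":[0,0,-0.49]},{"translation":[-0.69,-0.52,0],"rot":[0,0,-0.49]}]'
python3 - <<'E'
from h import *
i=save('wrist','w1'); save('scene','scene1'); print(i)
p=cv2.imread('pics/w1.png'); print(sense()['tool_pos'],sense()['orientation'])
E
```

```text
t: 2.15
tool_pos: [0.5274, 0.0573, 0.2987]
orientation: [180.0, -0.0, 175.5]
force: [0.3, -0.2, -0.6]
width: 0.451
grip_force: 0.0
{'fov_y': 65.70646984690485, 'cx': 317.39718700550293, 'cy': 236.01219334179294, 'eye': array([0.45423167, 0.06457908, 0.46961315]), 'rotation': array([-1.53006258e+01, -5.14389452e-02,  8.55867903e+01])}
[0.52719815 0.05778791 0.2987438 ] [1.79986138e+02 1.13076212e-03 1.75615245e+02]
```

View pics/w1.png

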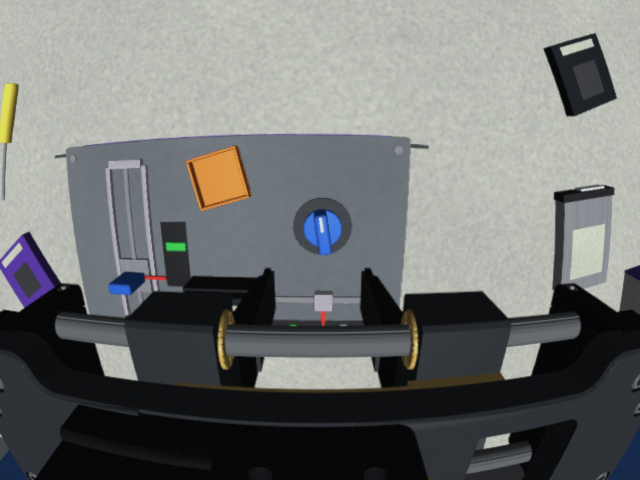

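The wrist view shows the knob at (322,228) with its bar from (319,212) to (326,252), front deck corners at (67,150) and (411,138), hold mark (176,247), index end (167,278) and tab (127,283).

```bash
cat > m2.py <<'E'
from m1 import *
z2=load('w1')
for n,a in dict(fr=(67,150,.05),fl=(411,138,.05),flange=(322,230,.064),bar1=(319,212,.094),bar2=(326,252,.094),idx=(167,278,.062),hold=(176,247,.053),pivot=(323,302,.06)).items():
    w=onz(z2,*a,True); print(n,w[:2].round(4),inv(w).round(4))
E
python3 m2.py
python3 - <<'E'
from h import *
p=cv2.imread('pics/w1.png')[190:290,90:350]
q=cv2.imread('pics/scene1.png')[215:327,228:432]
a=cv2.resize(p,(780,300),interpolation=cv2.INTER_CUBIC); b=cv2.resize(q,(546,300),interpolation=cv2.INTER_CUBIC)
o=np.zeros((600,780,3),np.uint8); o[:300]=a; o[300:,:546]=b; cv2.imwrite('pics/c2.png',o)
E
```

```text
pose [ 0.58467384 -0.05798961 -0.07907964] -4.530929516804893 res [-0.0034 -0.0024 -0.0017  0.0022  0.0026  0.0035  0.0025 -0.0033]
tip [0.0905 0.1196]
green [0.1051 0.0813]
white [0.1059 0.1448]
idx [ 0.0273 -0.0765]
hold [-0.0108 -0.0626]
flange [-0.0296  0.1183]
bar_far [-0.052   0.1161]
bar_near [-0.0245  0.118 ]
knob [[0.55926289 0.06440027]] tab [[ 0.60510042 -0.17998451]]
fr [ 0.4262 -0.2636] [-0.1418 -0.2175]
fl [0.4615 0.1714] [-0.1409  0.2189]
flange [0.5583 0.0621] [-0.0358  0.1176]
bar1 [0.5313 0.0606] [-0.0626  0.114 ]
bar2 [0.575  0.0648] [-0.0194  0.1216]
idx [ 0.6052 -0.1352] [ 0.0265 -0.0754]
hold [ 0.5684 -0.1186] [-0.0114 -0.0617]
pivot [0.6494 0.0567] [0.0554 0.1195]
```

View pics/c2.png

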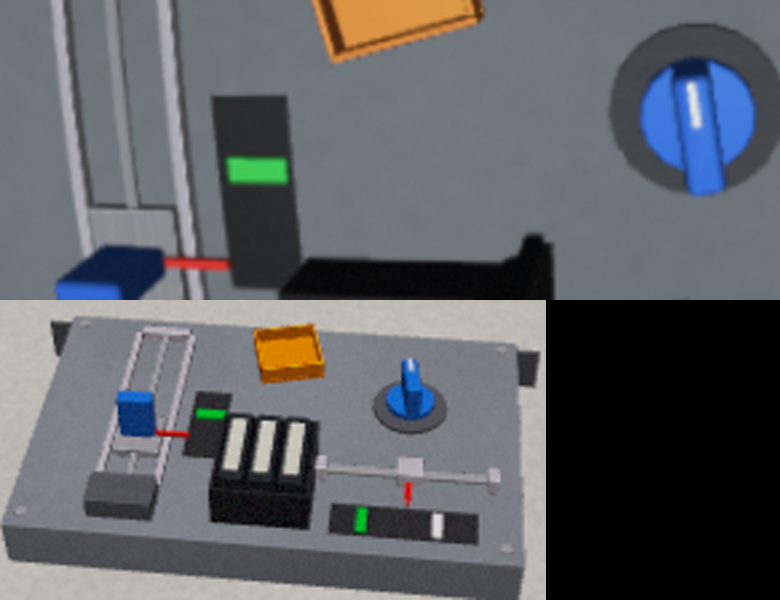

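```bash
python3 d.py .557 .063 .068 -174.5
```

```text
t 2.25 [0.5272 0.0578 0.2987] [179.99   0.   175.62] shift [-0.0977  0.0247  0.7692] rot [ 3.000e-04  1.000e-04 -2.197e-01]
```

```bash
python3 -m handwheel '[{"translation":[-0.05,0.012,0.08],"rot":[0,0,-0.11]},{"translation":[-0.098,0.025,0.2],"rot":[0,0,-0.22]},{"translation":[-0.098,0.025,0.34],"rot":[0,0,-0.22]},{"translation":[-0.098,0.025,0.48],"rot":[0,0,-0.22]},{"translation":[-0.098,0.025,0.6],"rot":[0,0,-0.22]},{"translation":[-0.098,0.025,0.7],"rot":[0,0,-0.22]},{"translation":[-0.098,0.025,0.75],"rot":[0,0,-0.22]},{"translation":[-0.098,0.025,0.768],"rot":[0,0,-0.22]}]' && python3 -m handwheel '[{"translation":[0,0,0],"rot":[0,0,0]},{"translation":[0,0,0],"rot":[0,0,0]},{"translation":[0,0,0],"rot":[0,0,0]},{"translation":[0,0,0],"rot":[0,0,0]},{"translation":[0,0,0],"rot":[0,0,0]},{"translation":[0,0,0],"rot":[0,0,0]},{"translation":[0,0,0],"rot":[0,0,0]},{"translation":[0,0,0],"rot":[0,0,0]}]' 0 25
python3 - <<'E'
from h import *
s=sense();print(s['width']*95,s['q'],s['orientation'],s['force'],s['moment'])
save('scene','s2')
p=cv2.imread('pics/s2.png')[215:327,228:432]
cv2.imwrite('pics/c3.png',cv2.resize(p,None,fx=3.9,fy=3.9,interpolation=cv2.INTER_CUBIC))
E
```

```text
t: 3.25
tool_pos: [0.5574, 0.0626, 0.068]
orientation: [180.0, -0.0, -174.5]
force: [-0.2, -0.0, 0.3]
width: 0.449
grip_force: 0.0
t: 4.25
tool_pos: [0.5582, 0.0609, 0.0689]
orientation: [-179.9, 0.1, -174.5]
force: [1.0, -9.1, 2.7]
width: 0.142
grip_force: 25.0
13.52901518504617 [ -0.47470352  33.85826637 106.30008574  -0.11776702  39.74129854
 -95.88967222] [-1.79914658e+02  9.20181990e-02 -1.74494473e+02] [ 1.0254659  -9.12891146  2.72341518] [-1.76325861 -0.07401448  0.04223408]
```

View pics/c3.png

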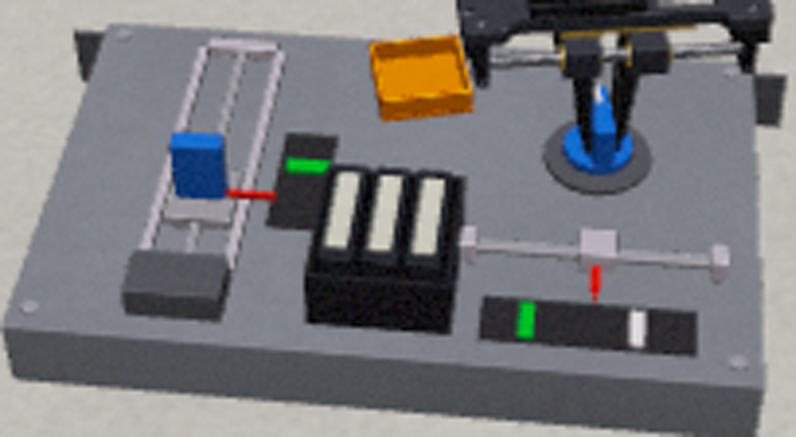

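Gripped: opening is 13.5 mm, and the tab and pointer are unchanged. I'll correct the 2.4 mm lateral offset, then turn clockwise 3×45°.

```bash
python3 -m handwheel '[{"translation":[0,-0.005,0],"rot":[0,0,0.05]},{"translation":[0,-0.008,0],"rot":[0,0,0.15]},{"translation":[0,-0.008,0],"rot":[0,0,0.3]},{"translation":[0,-0.008,0],"rot":[0,0,0.46]},{"translation":[0,-0.008,0],"rot":[0,0,0.62]},{"translation":[0,-0.008,0],"rot":[0,0,0.78]},{"translation":[0,-0.008,0],"rot":[0,0,0.92]},{"translation":[0,-0.008,0],"rot":[0,0,1]}]' && python3 -m handwheel '[{"translation":[0,0,0],"rot":[0,0,0.08]},{"translation":[0,0,0],"rot":[0,0,0.22]},{"translation":[0,0,0],"rot":[0,0,0.36]},{"translation":[0,0,0],"rot":[0,0,0.5]},{"translation":[0,0,0],"rot":[0,0,0.64]},{"translation":[0,0,0],"rot":[0,0,0.78]},{"translation":[0,0,0],"rot":[0,0,0.92]},{"translation":[0,0,0],"rot":[0,0,1]}]' 
python3 -m handwheel '[{"translation":[0,0,0],"rot":[0,0,0.08]},{"translation":[0,0,0],"rot":[0,0,0.22]},{"translation":[0,0,0],"rot":[0,0,0.36]},{"translation":[0,0,0],"rot":[0,0,0.5]},{"translation":[0,0,0],"rot":[0,0,0.64]},{"translation":[0,0,0],"rot":[0,0,0.78]},{"translation":[0,0,0],"rot":[0,0,0.92]},{"translation":[0,0,0],"rot":[0,0,1]}]'
python3 - <<'E'
from h import *
save('scene','s3')
p=cv2.imread('pics/s3.png')[215:327,228:432]
p[:5]=p[:5]
q=cv2.imread('pics/s3.png')[268:313,340:420]
o=np.zeros((600,780,3),np.uint8); o[:439]=0
o[:428,:780]=cv2.resize(q,(780,439),interpolation=cv2.INTER_CUBIC)[:428]
o[430:,:310]=cv2.resize(p,(310,170)); cv2.imwrite('pics/c4.png',o)
E
```

```text
t: 5.3
tool_pos: [0.5577, 0.0591, 0.0689]
orientation: [-180.0, 0.0, 140.3]
force: [-2.7, -6.6, 7.8]
width: 0.145
grip_force: 25.0
t: 6.3
tool_pos: [0.5561, 0.0584, 0.0689]
orientation: [-179.8, 0.1, 95.3]
force: [-10.7, -13.2, 12.3]
width: 0.143
grip_force: 25.0
t: 7.3
tool_pos: [0.5545, 0.0589, 0.0688]
orientation: [-179.7, 0.3, 50.3]
force: [-17.8, -9.3, 19.8]
width: 0.146
grip_force: 25.0
```

View pics/c4.png

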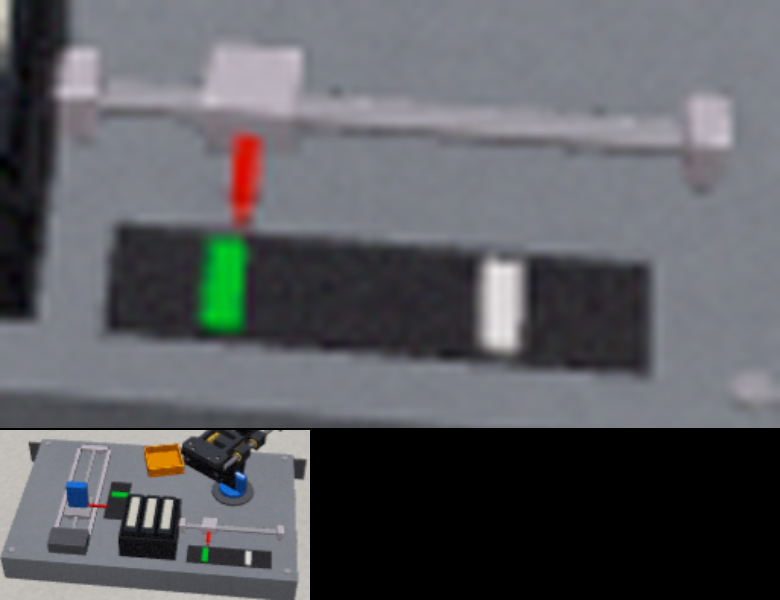

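```bash
cat > m3.py <<'E'
from m1 import *
z=load('s3'); W=lambda x,y,h: inv(onz(z,340+x/9.75,268+y/9.755,h))
for a in ((247,135,.058),(241,226,.058),(226,237,.053),(222,330,.053),(224,284,.053),(503,262,.053),(499,350,.053)): print(W(*a).round(4))
E
python3 m3.py | tail -7; python3 d.py .5545 .0585 .070 40
```

```text
[0.0626 0.0845]
[0.0915 0.0846]
[0.0908 0.0812]
[0.1192 0.0819]
[0.1053 0.0816]
[0.0924 0.1452]
[0.1191 0.1446]
t 7.35 [0.5545 0.0589 0.0688] [-179.75    0.3    50.16] shift [-0.001   0.0007 -0.0039] rot [-0.0051  0.0071  0.2257]
```

Pointer is about 3.2 mm short of green, so I need 0.21 rad (0.27) more, plus a small relief of the side load.

```bash
python3 -m handwheel '[{"translation":[-0.004,-0.002,-0.003],"rot":[0,0,0.03]},{"translation":[-0.008,-0.004,-0.005],"rot":[0,0,0.1]},{"translation":[-0.008,-0.004,-0.005],"rot":[0,0,0.18]},{"translation":[-0.008,-0.004,-0.005],"rot":[0,0,0.24]},{"translation":[-0.008,-0.004,-0.005],"rot":[0,0,0.27]},{"translation":[-0.008,-0.004,-0.005],"rot":[0,0,0.27]},{"translation":[-0.008,-0.004,-0.005],"rot":[0,0,0.27]},{"translation":[-0.008,-0.004,-0.005],"rot":[0,0,0.27]}]'
python3 - <<'E'
from h import *
s=sense();print(s['moment'],s['q'])
save('scene','s4')
q=cv2.imread('pics/s4.png')[268:313,340:420]
cv2.imwrite('pics/c5.png',cv2.resize(q,(780,439),interpolation=cv2.INTER_CUBIC))
E
```

```text
t: 8.35
tool_pos: [0.554, 0.059, 0.069]
orientation: [-179.9, 0.1, 38.4]
force: [-4.0, 2.9, -8.9]
width: 0.148
grip_force: 25.0
[0.49918475 0.89054462 0.00705972] [-7.29832536e-01  3.36710186e+01  1.06739775e+02  3.79877823e-02
  3.97679040e+01  5.08847496e+01]
```

View pics/c5.png

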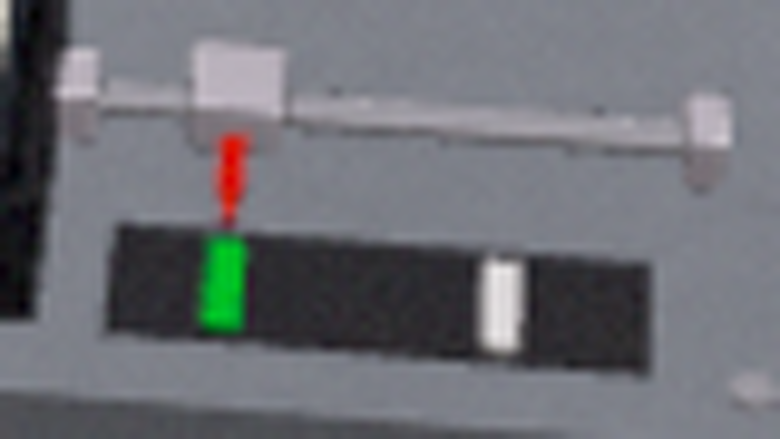

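The pointer tip at (229,226) lines up with the green bar's centre at about (226,237), within 0.6 mm. I'll release and rise.

```bash
python3 -m handwheel '[{"translation":[0,0,0],"rot":[0,0,0]},{"translation":[0,0,0],"rot":[0,0,0]},{"translation":[0,0,0],"rot":[0,0,0]},{"translation":[0,0,-0.04],"rot":[0,0,0]},{"translation":[0,0,-0.15],"rot":[0,0,0]},{"translation":[0,0,-0.3],"rot":[0,0,0]},{"translation":[0,0,-0.45],"rot":[0,0,0]},{"translation":[0,0,-0.55],"rot":[0,0,0]}]' 0.4; python3 d.py .601 -.185 .22 85.5
```

```text
t: 9.4
tool_pos: [0.5555, 0.0586, 0.2379]
orientation: [179.9, -0.1, 38.3]
force: [0.0, -1.4, 1.1]
width: 0.403
grip_force: 0.0
t 9.4 [0.5555 0.0586 0.2379] [ 1.7989e+02 -1.4000e-01  3.8340e+01] shift [-0.385   0.7309  0.0603] rot [ 0.0036 -0.002  -1.0479]
```

```bash
python3 -m handwheel '[{"translation":[-0.04,0.07,0],"rot":[0,0,-0.1]},{"translation":[-0.1,0.19,0],"rot":[0,0,-0.24]},{"translation":[-0.17,0.33,0],"rot":[0,0,-0.4]},{"translation":[-0.24,0.46,0],"rot":[0,0,-0.56]},{"translation":[-0.31,0.59,0],"rot":[0,0,-0.72]},{"translation":[-0.36,0.68,0],"rot":[0,0,-0.88]},{"translation":[-0.385,0.73,0],"rot":[0,0,-1]},{"translation":[-0.385,0.73,0],"rot":[0,0,-1]}]'
python3 - <<'E'
from h import *
save('wrist','w2'); save('scene','s5'); save('side','side5')
q=cv2.imread('pics/s5.png')[268:313,340:420]
o=np.zeros((600,800,3),np.uint8)
o[:420,:560]=cv2.resize(cv2.imread('pics/w2.png'),(560,420),interpolation=cv2.INTER_AREA)
o[420:,:320]=cv2.resize(q,(320,180),interpolation=cv2.INTER_CUBIC)
o[420:,320:640]=cv2.resize(cv2.imread('pics/side5.png')[190:370,260:580],(320,180))
cv2.imwrite('pics/c6.png',o)
E
python3 d.py .601 -.185 .07 85.5
```

```text
t: 10.4
tool_pos: [0.6005, -0.1857, 0.2353]
orientation: [180.0, 0.0, 83.2]
force: [-0.1, 0.6, -0.4]
width: 0.4
grip_force: 0.0
t 10.55 [ 0.6004 -0.184   0.2352] [ 1.7998e+02 -1.0000e-02  8.3260e+01] shift [-0.003   0.0023  0.5506] rot [ 0.0004 -0.0001 -0.0498]
```

View pics/c6.png

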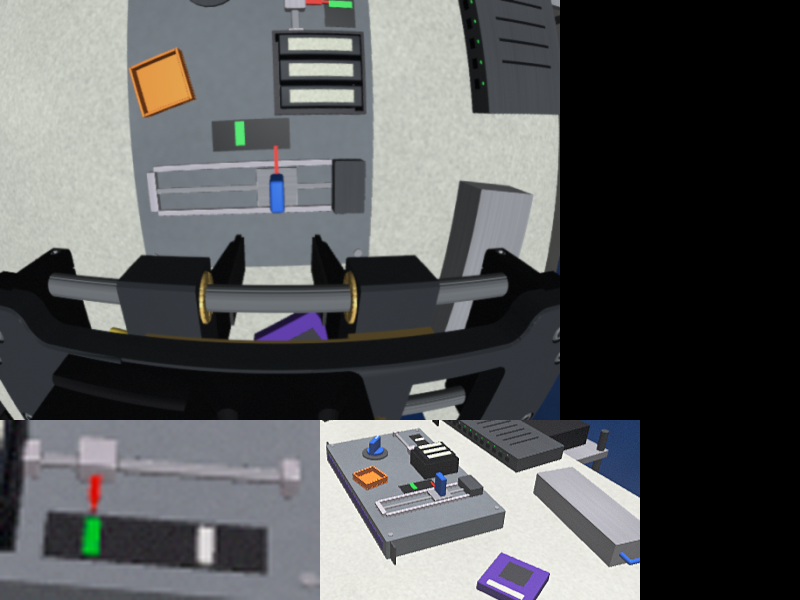

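Pointer still sits on green (tip (94,512), bar (92,535) in the crop). In wrist pixels, the index end is at about (314,168), the hold mark centre (274,152), and the tab top (316,203).

```bash
cat > m4.py <<'E'
from h import *
z=load('w2'); f=1/.875; p={}
# refine centroids by colour near the read positions
im=z['p'].astype(int)
def cen(u0,v0,ch,r=18):
    o=[c for c in range(3) if c!=ch]; m=(im[...,ch]>1.5*im[...,o].max(-1))&(im[...,ch]>80)
    m[:]=m&(np.hypot(*np.meshgrid(np.arange(640)-u0,np.arange(480)-v0))<r); v,u=np.nonzero(m); return u,v
u,v=cen(274,152,1); h=onz(z,u.mean(),v.mean(),.053,True)
u,v=cen(314,178,0); k=v<v.min()+6; i=onz(z,u[k].mean(),v.min(),.062,True)
u,v=cen(316,218,2,40); print('blue',u.min(),u.max(),v.min(),v.max())
print('hold',h,'idx',i)
a=-.079; ax=np.array([np.cos(a),np.sin(a)]); ay=np.array([-ax[1],ax[0]])
print('pull',(h-i)[:2]@ax,'tab centre',i[:2]-.046*ay, 'tabtop pt',onz(z,316,203,.106,True), 'tab top front/back edges')
E
python3 m4.py
```

```text
blue 308 324 199 242
hold [ 0.56752686 -0.11875187  0.053     ] idx [ 0.60450231 -0.13629592  0.062     ]
pull -0.03824466198667882 tab centre [ 0.60087209 -0.18215246] tabtop pt [ 0.60264117 -0.16319208  0.106     ] tab top front/back edges
```

```bash
python3 -m handwheel '[{"translation":[0.002,0.002,0.04],"rot":[0,0,-0.05]},{"translation":[0.002,0.002,0.12],"rot":[0,0,-0.05]},{"translation":[0.002,0.002,0.22],"rot":[0,0,-0.05]},{"translation":[0.002,0.002,0.32],"rot":[0,0,-0.05]},{"translation":[0.002,0.002,0.42],"rot":[0,0,-0.05]},{"translation":[0.002,0.002,0.5],"rot":[0,0,-0.05]},{"translation":[0.002,0.002,0.54],"rot":[0,0,-0.05]},{"translation":[0.002,0.002,0.55],"rot":[0,0,-0.05]}]' && python3 -m handwheel '[{"translation":[0,0,0],"rot":[0,0,0]},{"translation":[0,0,0],"rot":[0,0,0]},{"translation":[0,0,0],"rot":[0,0,0]},{"translation":[0,0,0],"rot":[0,0,0]},{"translation":[0,0,0],"rot":[0,0,0]},{"translation":[0,0,0],"rot":[0,0,0]},{"translation":[0,0,0],"rot":[0,0,0]},{"translation":[0,0,0],"rot":[0,0,0]}]' 0 30; python3 d.py .562 -.180 .07 85.5
```

```text
t: 11.55
tool_pos: [0.6012, -0.1837, 0.0696]
orientation: [-180.0, -0.0, 85.6]
force: [0.1, 0.5, 0.6]
width: 0.404
grip_force: 0.0
t: 12.55
tool_pos: [0.5998, -0.1841, 0.0703]
orientation: [-179.8, -0.0, 85.6]
force: [-9.3, -0.7, 8.2]
width: 0.143
grip_force: 30.0
t 12.55 [ 0.5998 -0.1841  0.0703] [-1.7984e+02 -3.0000e-02  8.5550e+01] shift [ 0.004  -0.1265  0.0014] rot [-0.0035 -0.0007  0.0012]
```

Gripped. I'll pull along tool -y.

```bash
python3 -m handwheel '[{"translation":[0,-0.01,0],"rot":[0,0,0]},{"translation":[0,-0.03,0],"rot":[0,0,0]},{"translation":[0,-0.055,0],"rot":[0,0,0]},{"translation":[0,-0.08,0],"rot":[0,0,0]},{"translation":[0,-0.105,0],"rot":[0,0,0]},{"translation":[0,-0.122,0],"rot":[0,0,0]},{"translation":[0,-0.13,0],"rot":[0,0,0]},{"translation":[0,-0.13,0],"rot":[0,0,0]}]'
python3 - <<'E'
from h import *
save('scene','s6'); save('wrist','w6'); print(sense()['tool_pos'],sense()['force'])
o=np.zeros((600,800,3),np.uint8)
o[:400,:]=cv2.resize(cv2.imread('pics/s6.png')[235:285,260:360],(800,400),interpolation=cv2.INTER_CUBIC)
o[400:,:360]=cv2.resize(cv2.imread('pics/s6.png')[268:313,340:420],(360,200),interpolation=cv2.INTER_CUBIC)
o[400:,400:]=cv2.resize(cv2.imread('pics/w6.png')[90:290,120:520],(400,200))
cv2.imwrite('pics/c7.png',o)
E
```

```text
t: 13.55
tool_pos: [0.5634, -0.1811, 0.0704]
orientation: [179.8, 0.0, 85.6]
force: [7.4, 3.9, 2.2]
width: 0.146
grip_force: 30.0
[ 0.56350301 -0.18110054  0.07036078] [7.27559254 3.34316139 1.26995943]
```

View pics/c7.png

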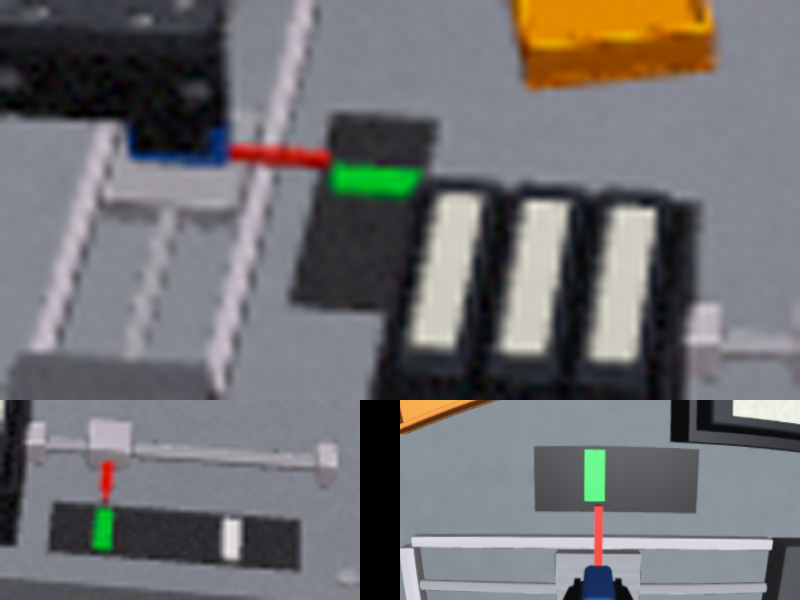

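The index at crop (598,506) is about 1.5 mm behind the bar's middle (595,475), and the pointer is still on green. I'll nudge 1.5 mm more, then hold.

```bash
python3 -m handwheel '[{"translation":[0,-0.003,0],"rot":[0,0,0]},{"translation":[0,-0.005,0],"rot":[0,0,0]},{"translation":[0,-0.005,0],"rot":[0,0,0]},{"translation":[0,-0.005,0],"rot":[0,0,0]},{"translation":[0,-0.005,0],"rot":[0,0,0]},{"translation":[0,-0.005,0],"rot":[0,0,0]},{"translation":[0,-0.005,0],"rot":[0,0,0]},{"translation":[0,-0.005,0],"rot":[0,0,0]}]'
python3 - <<'E'
from h import *
save('wrist','w7'); z=load('w7'); im=z['p'].astype(int)
def msk(ch):
    o=[c for c in range(3) if c!=ch]; m=(im[...,ch]>1.5*im[...,o].max(-1))&(im[...,ch]>80); m[:, :240]=0; m[:, 400:]=0; m[:120]=0; m[290:]=0; return np.nonzero(m)
v,u=msk(1); h=onz(z,u.mean(),v.mean(),.053,True); print('green px',u.mean(),v.mean(),len(u))
v,u=msk(0); k=v<v.min()+8; i=onz(z,u[k].mean(),v.min(),.062,True); print('red px',u[k].mean(),v.min())
print('index-hold along x',(i-h)[:2]@[np.cos(.079),-np.sin(.079)], sense()['tool_pos'])
E
```

```text
t: 14.65
tool_pos: [0.5621, -0.181, 0.0704]
orientation: [179.8, 0.0, 85.6]
force: [8.2, 4.6, 1.7]
width: 0.145
grip_force: 30.0
green px 316.89972401103955 165.16927322907082 1087
red px 318.4415584415584 195
index-hold along x 0.0007597578201863106 [ 0.56213141 -0.18098141  0.07035558]
```

The index is 0.8 mm from the bar's middle, held with a 30 N grip. Step 2 has been held for over 1 s.

```bash
python3 -c "
from station import *
print(finish_job())"
```

```text
the job is handed in; nothing more can be done
None
```

I handed the job in with the pointer within about 0.6 mm of its green bar and the latch index within about 0.8 mm of its own, the gripper still holding the tab with 30 N; no verdict came back.

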